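# Take the inside depth of a basket

### The arm

A 6-joint arm with a two-finger parallel gripper is mounted at the origin on the work surface. World frame = base frame: x ahead of the robot, y to its left, z up, the work surface at z = 0. Lengths are in mm, angles in rad, forces in N, time in s.
With the tool pointing down it reaches from about 250 to 850 mm from the base axis. Payload 12.5 kg.
Tool frame: the origin (TCP) lies between the finger pads; the fingertips stand 8 mm ahead of it and the grasp point (between the pads) lies 11 mm behind it (robot.tips_ahead is the distance from the TCP to the fingertips, in mm); x points along the fingers, y is the direction in which the jaws open and shut, and the axes are right-handed (so a half turn about x gives the same grasp; the last joint's range is limited). The gripper opens to 93 mm and grips with 3 to 60 N. Pads are 15 mm wide; open, the fingers measure 128 mm over their backs; the gripper's body (75 mm by 188 mm) begins 65 mm behind the grasp point.
Start: joints at [-1.243, 0.351, 1.652, -0, 1.139, -0.085], TCP at [220.664, -503.778, 226.633] pointing down, gripper open.
Joint ranges: [-2.75, 2.75], [-0.79, 2.1], [0.01, 2.65], [-1.57, 4.71], [0.07, 3.14], [-2.87, 2.87]. Speed limits (rad/s): [2.22, 2.22, 2.79, 3.14, 3.14, 3.14].

### API

Orientations are given as a 3x3 rotation matrix whose columns are the frame's x, y, z axes.
In Python, from cell import robot gives the robot as it stands.
- The arm moves only by the shell command python3 -m creep 'ROWS' [FORCE]. ROWS is JSON, a list of rows, each a list of 3 entries, a list of its own where there are three numbers: the shift along the tool's x, y, z in m, then the turn, a rotation vector about the tool's x, y, z in degrees, then the closure, from 0 (fully open) to 1 (shut). A call has 1 to 12 rows; each row shifts and turns the pose as measured when the row begins, along the tool's axes as they then stand; what a row does not reach is not made up. A row lasts 1/10 s, in which the tool goes at most 50 mm and 8.59 degrees, less where a joint would pass 70% of its speed; a pose out of reach is approached as far as the arm can. A call is refused whole if a number of a shift passes 0.05 or a number of a turn 8.59, either way. A call with a gripper value outside its range is refused whole. The fingers move at their own pace and stop on an object; FORCE is the grip in N (left out, the last holds). Time passes only in rows, so rows that do not move let the fingers close. It gives the time, the measured TCP pose, the force and the opening at its end, in the units of the state.
- robot.sense(): the state, without advancing time (a new reading comes with each control period).
- robot.camera(name): name is "side" or "top" or "wrist"; returns a dict with "pixels" (400x640x3 uint8, blue, green, red), "camera_matrix" (3x3 intrinsics, pixels), "rvec" (rotation vector, rad) and "tvec" (3), from world to camera coordinates, as OpenCV has them. Camera axes: x right, y down, z forward; pixel columns grow to the right and rows downward; lengths in mm; the calibration is good to about 2 mm. A picture is of the moment at which its call begins. There is no depth.
- robot.close_job(): hands the job in, once; it reports no verdict.
The state is a dict: "time_s": time; "joints": joint angles; "qvel": joint speeds; "effort": joint torques, N m; "tcp_pos": TCP position; "tcp_rot": TCP orientation; "ft_force": force on the tool from outside, world axes, zero at the start; "ft_torque": the same for the moment, N m; "finger_gap": opening from 0.0 (shut) to 1.0 (fully open).
Only numpy, scipy, OpenCV 4.12 (cv2) and the standard library are available. Lean on these libraries where they do the work, as an engineer would, in place of code of your own. Each camera call takes 0.05 s, during which the arm holds its last target. There are 200 camera calls.

### The job

Take the inside depth of the basket with the black weaving: stand the depth gauge level across the middle of its rim, gently push the orange-knobbed probe down until its tip touches the basket's base board, then press the red lever fully down to lock the slide at that depth. Leave the locked gauge sitting on the basket, and do not disturb the other things on the bench.

Things in the scene. Friction and masses are not known exactly. Their poses are not given: they have to be found in the camera images.
- gauge: Loose depth gauge, 0.55 kg: aluminium beam 190 mm long (its x) x 54 mm wide (y) x 22 mm high, with a guide block rising to 45 mm and a square steel rod through it, upright. Origin: centre of the beam's flat underside; z up. It starts standing on the bench. The red lever lies on the -x half. The gauge can be lifted by the rod's knob: the rod first slides up to its top stop, then carries the beam.
- probe (a joint): How far the rod is pushed down, m: 0 at its top stop, 0.095 at its bottom stop. Straight up-and-down slide along the gauge's z. Stiff: needs about 2.5 N to slide and stays where it is left. At 0 its tip is 20 mm above the beam's underside, so at value q the tip stands q - 0.020 below the underside. It starts between 0 and 0.015.
- probe_knob (a point): Centre of the orange knob on top of the rod, an upright cylinder 28 mm across and 34 mm high; on the rod's axis, 159 mm above the beam's underside when probe = 0, lower by the probe value.
- probe_tip (a point): Flat black rubber lower end of the rod, 12 mm across; on the rod's axis.
- lock (a joint): Angle of the lock lever, rad: 0 is open (raised 0.8 rad above level, pointing to the gauge's -x), 0.8 is locked (level, along the beam, against its stop). It starts between 0 and 0.15. Turns down when its red pad is pressed from above, about 2 to 5 N, stays where it is left; locked, its cam clamps the rod.
- lock_tip (a point): Centre of the red pad (20 x 20 x 11 mm) of the lever, 52 mm from the lever's hinge; between them runs a steel bar 14 mm wide and 8 mm thick that may be pressed too, its top at z = 38 mm when locked. The hinge is across the beam (along y), at x = -32 mm, z = 34 mm in the gauge's frame, so when locked the pad centre is at x = -84 mm, z = 34 mm and the pad's top at z = 40 mm.
- basket_rim (a point): Centre of the mouth, at rim height, of the basket to be measured: round, straight walls, tan inside, with black weaving outside and a black-lashed rim, 152 mm across outside, 140 mm inside, rim 90 mm above the bench, fixed on a round wooden stand 170 mm across and 12 mm high; z up.
- basket_board_top (a point): Centre of the top face of that basket's pale wooden base board, a fixed disc that closes the inside; it lies 40 to 68 mm below the rim, different every time.
- plain_basket_rim (a point): Centre of the mouth of the other basket, same size but all tan, also fixed on a stand. Not to be measured.
- basket_board: The same base board: origin at the centre of its underside, 139 mm across, 6 mm thick.
- glue: Bystander, to be left alone: white glue bottle, red cap, 44 mm across, 120 mm tall. Origin at its underside or middle.
- bowl: Bystander, to be left alone: white cup without handle, 80 mm across, 70 mm tall. Origin at its underside or middle.
- awl: Bystander, to be left alone: awl with dark wooden handle, 170 mm long, lying. Origin at its underside or middle.
- phone: Bystander, to be left alone: black phone, 75 x 155 x 9 mm, lying. Origin at its underside or middle.
- hoop: Bystander, to be left alone: wooden hoop, 140 mm across, 10 mm high, lying. Origin at its underside or middle.
- tin: Bystander, to be left alone: metal tin, 74 mm across, 90 mm tall. Origin at its underside or middle.
- wax: Bystander, to be left alone: green wax block, 50 x 35 x 18 mm. Origin at its underside or middle.
Mind the look-alikes: they are no part of the job. There is more than one size of the gauge; the one meant has the size given above.

How it is judged:
By the outcome, as a careful person would: the job done as asked, in the order asked, and still so for the second after the job is handed in, with the robot touching nothing.
It also fails if it takes over 58 s, if anything falls off the work surface, if the arm or the gripper's body presses on something with over 40 N, if the wrist force passes 120 N, or if a joint passes its speed limit or range.

## Working session

There is one attempt and no reset: what is moved stays moved. The work goes in short steps, Python scripts to look and compute and a shell command to move; the robot and the scene stay as the last step left them, time stands still between calls to the robot, and variables do not carry over. Pictures are saved under pics/ and viewed, about 8 in all and at most 12, crops included, and the job is handed in when it is done.

```bash
ls; mkdir -p pics; cat > h.py <<'E'
import numpy as np, cv2
from cell import robot
def cam(n):
    c=robot.camera(n); R=cv2.Rodrigues(np.array(c["rvec"],float))[0]
    return c["pixels"],np.array(c["camera_matrix"],float),R,np.array(c["tvec"],float).ravel()
def ray(C,uv,z):
    _,K,R,t=C; o=-R.T@t; d=R.T@np.linalg.inv(K)@np.array([uv[0],uv[1],1.]); s=(z-o[2])/d[2]; return o+s*d
def proj(C,p):
    _,K,R,t=C; q=K@(R@np.array(p,float)+t); return q[:2]/q[2]
E
python3 - <<'E'
from h import *
import pickle
for n in("top","side"):
    C=cam(n); pickle.dump(C,open(n+'0.pkl','wb')); cv2.imwrite(f'pics/{n}0.png',C[0]); print(n,-C[2].T@C[3])
s=robot.sense(); print(s["time_s"],s["tcp_pos"],np.round(s["tcp_rot"],3),s["finger_gap"])
E
```

```text
pics
top [ 378.89960616  -12.05312304 1391.54258301]
side [ 258.12254723  661.06108405 1003.86177036]
0.1 [ 220.57705756 -503.5163606   226.19423744] [[-0.     0.401 -0.916]
 [ 0.001 -0.916 -0.401]
 [-1.    -0.001 -0.   ]] 1.0002149191525387
```

View pics/top0.png

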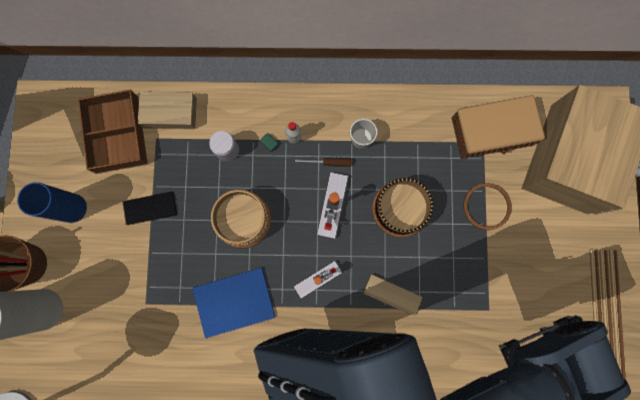

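View pics/side0.png

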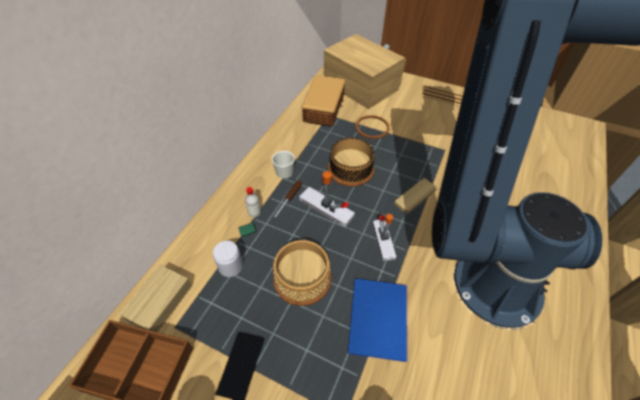

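Top view: the large gauge is at about (333,206), with its knob at (334,198) and red pad at (328,226). The black basket is at (403,207), the plain one at (241,217), and the small look-alike gauge at (318,280). The side view agrees: knob (327,178), red pad (344,205), black basket (351,160).

```bash
cat > m.py <<'E'
from h import *
import pickle
def masks(im):
    h=cv2.cvtColor(im,cv2.COLOR_BGR2HSV); H,S,V=cv2.split(h)
    return dict(orange=((H>=6)&(H<=14)&(S>190)&(V>120)),red=(((H<=4)|(H>=174))&(S>150)&(V>90)),white=((S<60)&(V>150)))
def blobs(m,roi,mn=8):
    x0,y0,x1,y1=roi; k=np.zeros(m.shape,np.uint8); k[y0:y1,x0:x1]=m[y0:y1,x0:x1]
    n,l,s,c=cv2.connectedComponentsWithStats(k)
    return [(np.round(c[i],1),s[i].tolist()) for i in range(1,n) if s[i][4]>=mn],l
def tri(Cs,uvs):
    A=[];b=[]
    for C,uv in zip(Cs,uvs):
        _,K,R,t=C;o=-R.T@t;d=R.T@np.linalg.inv(K)@np.array([uv[0],uv[1],1.]);d/=np.linalg.norm(d);P=np.eye(3)-np.outer(d,d);A.append(P);b.append(P@o)
    return np.linalg.lstsq(np.vstack(A),np.hstack(b),rcond=None)[0]
E
python3 - <<'E'
from m import *
T=pickle.load(open('top0.pkl','rb'));S=pickle.load(open('side0.pkl','rb'))
mt,ms=masks(T[0]),masks(S[0])
for n in mt:
    print(n,'T',blobs(mt[n],(310,165,355,245))[0]); print(n,'S',blobs(ms[n],(290,165,362,230))[0])
b,l=blobs(mt['white'],(310,165,355,245),60)
pts=np.argwhere(mt['white'][165:245,310:355])[:,::-1]+[310,165]
r=cv2.minAreaRect(pts.astype(np.float32)); bx=cv2.boxPoints(r)
w=np.array([ray(T,p,22) for p in bx]); print('beam',w.round(1),w.mean(0).round(1))
# rim: dark pixels + tan; enlarge crops
a=cv2.resize(T[0][165:250,300:450],None,fx=5,fy=5,interpolation=cv2.INTER_CUBIC)
cv2.imwrite('pics/crop1.png',a)
E
```

```text
orange T []
orange S [(array([327., 177.]), [323, 171, 9, 13, 88])]
red T [(array([327.7, 225.9]), [325, 223, 6, 7, 31])]
red S [(array([344.5, 204.5]), [342, 203, 6, 4, 22])]
white T [(array([331.8, 202. ]), [318, 173, 29, 65, 668]), (array([337.1, 210.2]), [334, 209, 7, 3, 13])]
white S [(array([325.9, 205.3]), [300, 187, 54, 38, 592])]
beam [[480.    0.   22. ]
 [664.5 -35.6  22. ]
 [654.2 -87.1  22. ]
 [470.2 -50.6  22. ]] [567.2 -43.3  22. ]
```

View pics/crop1.png

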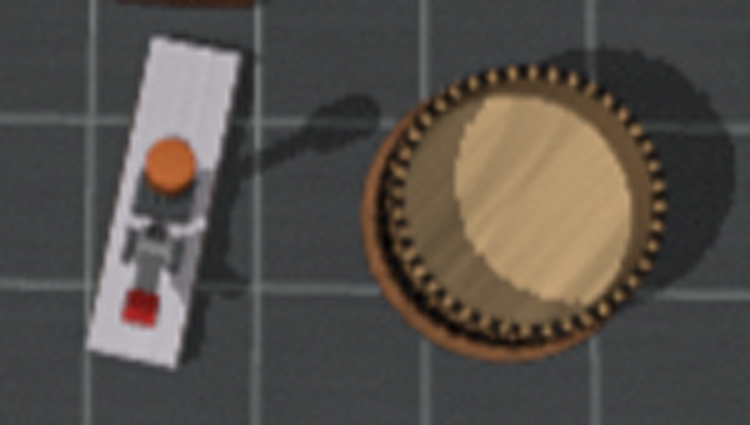

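Crop: the knob is at the tall upright, the red lever points towards the robot, and the rim circle of the black basket is centred near (405,206).

```bash
python3 - <<'E'
from m import *
T=pickle.load(open('top0.pkl','rb'));S=pickle.load(open('side0.pkl','rb'))
def om(im):
    H,s,V=cv2.split(cv2.cvtColor(im,cv2.COLOR_BGR2HSV)); return (H>=5)&(H<=14)&(s>170)&(V>110)
bt=blobs(om(T[0]),(325,185,345,207))[0]; print(bt)
uvt=bt[0][0]
k=tri([T,S],[uvt,(327,177)]); print('knob tri',k.round(1), 'reproj',proj(T,k)-uvt,proj(S,k)-[327,177])
for z in(155,165,175): print(z,ray(T,uvt,z).round(1))
print('red',tri([T,S],[(327.7,225.9),(344.5,204.5)]).round(1))
# rim outer from crop: left386,right666,top66,bot341 (x5)
e=[(300+386/5-.4,205.6),(300+666/5-.4,205.6),(405,165+66/5-.4),(405,165+341/5-.4)]
w=np.array([ray(T,p,88) for p in e]); print('rim',w.round(1),w[:2].mean(0)[1],w[2:].mean(0)[0], w[0]-w[1], w[2]-w[3])
# base board visible edge / side check
print('side proj rim', [proj(S,[w[2:].mean(0)[0],w[:2].mean(0)[1],102])])
cv2.imwrite('pics/c2.png',cv2.resize(S[0][120:240,280:440],None,fx=5,fy=5,interpolation=cv2.INTER_CUBIC)[:600,:800])
E
```

```text
[(array([333.5, 197.7]), [330, 193, 8, 10, 67])]
knob tri [567.4 -43.8 157.1] reproj [0.03328227 0.1367658 ] [-0.11893181 -0.02822043]
155 [568.1 -43.7 155. ]
165 [566.6 -43.5 165. ]
175 [565.  -43.2 175. ]
red [499.2 -30.6  73.1]
rim [[ 557.8 -166.8   88. ]
 [ 560.2 -323.    88. ]
 [ 638.1 -246.2   88. ]
 [ 482.8 -244.9   88. ]] -244.92614525997732 560.464250213607 [ -2.40029136 156.17623819   0.        ] [155.30381475  -1.31817542   0.        ]
side proj rim [array([352.55028084, 149.61278154])]
```

View pics/c2.png

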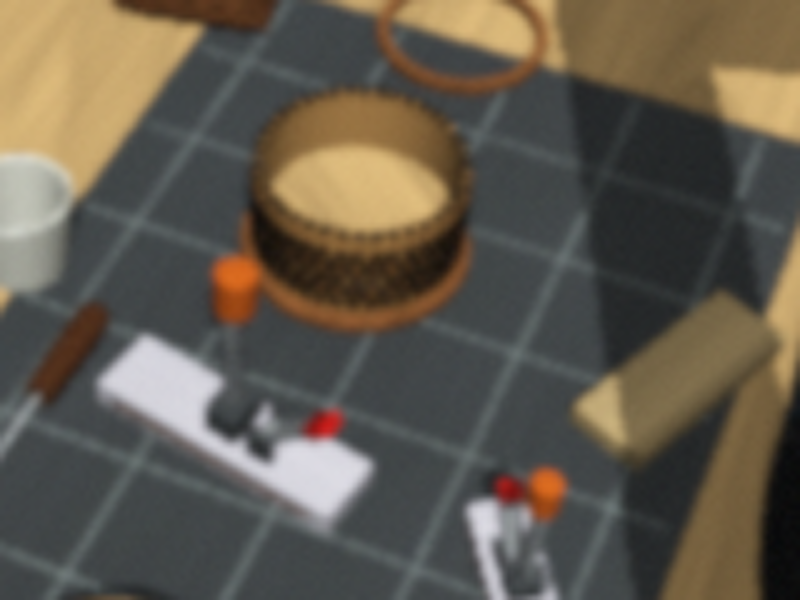

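The knob triangulates to (567,-44,157) and the rim centre to (560,-245). In the side crop the gauge, its lever and the black basket are all unobstructed, with the lever raised. Next I move over the knob with the jaws across the beam.

```bash
cat > go.py <<'E'
import sys; from h import *
# usage: go.py X Y Z [yaw of gauge x axis]  -> remaining shift in tool axes (mm), turn deg
s=robot.sense(); R=np.array(s["tcp_rot"]); p=np.array(s["tcp_pos"]); t=np.array(list(map(float,sys.argv[1:4])))
yaw=np.radians(float(sys.argv[4]) if len(sys.argv)>4 else -11.1)
c,q=np.cos(yaw),np.sin(yaw); D=np.array([[0,q,-c],[0,-c,-q],[-1,0,0]])
print('t',s["time_s"],'tcp',p.round(1),'F',np.round(s["ft_force"],1),'gap',round(s["finger_gap"],3))
print('shift',(R.T@(t-p)).round(1),'shift in level frame',(D.T@(t-p)).round(1),'turn',np.degrees(cv2.Rodrigues(R.T@D)[0].ravel()).round(2))
E
python3 -m creep '[[[0,0,0],[8.59,0,0],0],[[0,0,0],[8.59,0,0],0],[[0,0,0],[8.59,0,0],0],[[0,0,0],[8.59,0,0],0],[[0,-0.02,-0.01],[0,0,0],0],[[0,-0.043,-0.021],[0,0,0],0],[[0,-0.043,-0.021],[0,0,0],0],[[0,-0.043,-0.021],[0,0,0],0],[[0,-0.043,-0.021],[0,0,0],0],[[0,-0.043,-0.021],[0,0,0],0],[[0,-0.043,-0.021],[0,0,0],0],[[0,-0.043,-0.021],[0,0,0],0]]' 40; python3 go.py 567.4 -43.8 226
```

```text
time_s: 1.3
tcp_pos: [441.6, -212.1, 223.6]
tcp_rot: [[-0.003, -0.207, -0.978], [0.005, -0.978, 0.207], [-1.0, -0.005, 0.004]]
ft_force: [1.0, -0.5, -0.3]
finger_gap: 1.003
t 1.3 tcp [ 441.6 -212.1  223.6] F [ 1.  -0.5 -0.3] gap 1.003
shift [  -1.8 -190.6  -88.2] shift in level frame [  -2.4 -189.3  -91. ] turn [-0.83  0.24  0.27]
```

```bash
python3 -m creep '[[[0,-0.04,-0.018],[-0.8,0,0],0],[[0,-0.04,-0.018],[0,0,0],0],[[0,-0.04,-0.018],[0,0,0],0],[[0,-0.035,-0.018],[0,0,0],0],[[0,-0.02,-0.01],[0,0,0],0],[[0,0,0],[0,0,0],0],[[0,0,0],[0,0,0],0]]' >/dev/null; python3 go.py 567.4 -43.8 226
python3 - <<'E'
from h import *
C=cam('wrist'); cv2.imwrite('pics/w1.png',C[0]); print(proj(C,[567.4,-43.8,172]),proj(C,[567.4-15,-43.8,172]))
E
```

```text
t 2.0 tcp [561.1 -43.7 222.2] F [ 0.2 -0.3  0.4] gap 1.001
shift [-3.8 -1.1 -6.2] shift in level frame [-3.8 -1.2 -6.2] turn [0.39 0.4  0.3 ]
[319.8825104  211.37346837] [323.55894424 229.85768854]
```

View pics/w1.png

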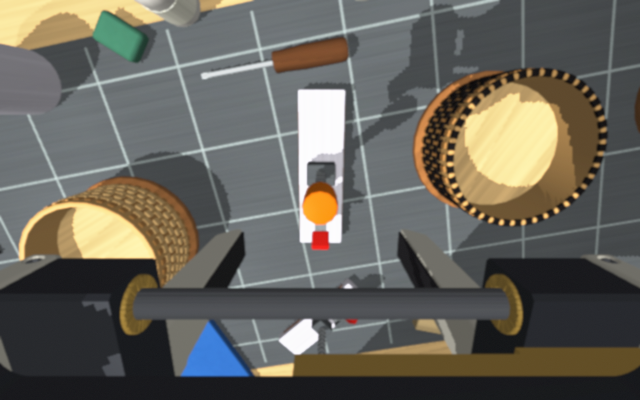

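Wrist view: the knob top is at about (320,205), centred between the jaws. The black rim ellipse is centred near (525,146). I'll get rim and knob positions from this camera before going down.

```bash
python3 - <<'E'
from m import *
C=cam('wrist'); im=C[0]
H,s,V=cv2.split(cv2.cvtColor(im,cv2.COLOR_BGR2HSV))
o=blobs((H>=4)&(H<=16)&(s>200)&(V>200),(290,150,350,235))[0]; print(o)
for z in (165,172,176): print(z,ray(C,(319.8,203.5),z).round(1))
# beam top far end & corners
w=((s<50)&(V>190)); pts=np.argwhere(w[80:160,290:355])[:,::-1]+[290,80]
for r in (95,110,150): 
    c=pts[pts[:,1]==r][:,0]; print(r,[ray(C,(x,r),22).round(1) for x in (c.min(),c.max())])
t=pts[:,1].min(); print('far end',ray(C,(322,t),22).round(1))
for d,e in (((443,146),(606,135)),((545,68),(510,224))): 
    a,b=ray(C,d,88),ray(C,e,88); print('rim',a.round(1),b.round(1),((a+b)/2).round(1),np.linalg.norm(a-b))
E
python3 -m creep '[[[0.0,-0.0015,-0.007],[0.4,0.4,0.3],0],[[0.02,0,0],[0,0,0],0],[[0.02,0,0],[0,0,0],0],[[0.015,0,0],[0,0,0],0],[[0,0,0],[0,0,0],0]]' >/dev/null; python3 go.py 568.5 -43.8 143
```

```text
[(array([323. , 197.4]), [304, 191, 33, 24, 97])]
165 [571.2 -44.7 165. ]
172 [573.3 -45.1 172. ]
176 [574.5 -45.4 176. ]
95 [array([660.6, -35. ,  22. ]), array([650.9, -86.8,  22. ])]
110 [array([644.5, -31.6,  22. ]), array([634.8, -83. ,  22. ])]
150 [array([599.1, -23.3,  22. ]), array([589.5, -74.2,  22. ])]
far end [671.3 -65.   22. ]
rim [ 583.7 -169.    88. ] [ 565.2 -324.    88. ] [ 574.4 -246.5   88. ] 156.15762041308278
rim [ 637.1 -265.2   88. ] [ 489.1 -232.2   88. ] [ 563.1 -248.7   88. ] 151.66105131079075
t 2.6 tcp [568.8 -48.9 167.1] F [ 0.7  0.1 -0.8] gap 1.0
shift [24.1 -5.   1.5] shift in level frame [24.1 -5.   1.3] turn [-0.54 -0.27 -0.09]
```

```bash
python3 -m creep '[[[0.012,-0.005,0.0],[-0.5,-0.3,-0.1],0],[[0.012,0,0],[0,0,0],0],[[0,0,0],[0,0,0],0.3]]' >/dev/null; python3 go.py 568.5 -43.8 143;  python3 -m creep '[[[0,0,0],[0,0,0],0.5],[[0,0,0],[0,0,0],1],[[0,0,0],[0,0,0],1],[[0,0,0],[0,0,0],1],[[0,0,0],[0,0,0],1],[[0,0,0],[0,0,0],1],[[0,0,0],[0,0,0],1],[[0,0,0],[0,0,0],1]]' 40 >/dev/null; python3 go.py 568.5 -43.8 143
```

```text
t 2.9 tcp [570.7 -44.8 142.7] F [-0.8  0.4 -0.2] gap 0.952
shift [-0.3 -0.5  2.3] shift in level frame [-0.3 -0.5  2.3] turn [-0.1  -0.07  0.01]
t 3.7 tcp [571.5 -44.9 144.4] F [ 1.1  1.3 -1.1] gap 0.293
shift [ 1.4 -0.5  3.2] shift in level frame [ 1.4 -0.5  3.2] turn [-0.1  -0.23  0.01]
```

```bash
python3 -m creep '[[[-0.005,0,0],[0,0,0],1],[[-0.005,0,0],[0,0,0],1],[[-0.005,0,0],[0,0,0],1],[[-0.005,0,0],[0,0,0],1],[[-0.01,0,0],[0,0,0],1],[[-0.02,0,0],[0,0,0],1],[[-0.02,0,0],[0,0,0],1],[[-0.02,0,0],[0,0,0],1],[[-0.02,0,0],[0,0,0],1],[[-0.02,0,0],[0,0,0],1],[[-0.01,0,0],[0,0,0],1],[[0,0,0],[0,0,0],1]]' >/dev/null; python3 go.py 568.5 -43.8 300
python3 - <<'E'
from h import *
S=cam('side');W=cam('wrist'); a=S[0][60:260,200:520]
a=cv2.resize(a,(800,500)); cv2.imwrite('pics/s2.png',a); cv2.imwrite('w2.png',W[0])
E
```

```text
t 4.9 tcp [569.2 -44.6 293.1] F [-0.4 -0.3 -5.2] gap 0.295
shift [-6.9 -0.6  0.8] shift in level frame [-6.9 -0.6  0.8] turn [-0.1  -0.02 -0.01]
```

View pics/s2.png

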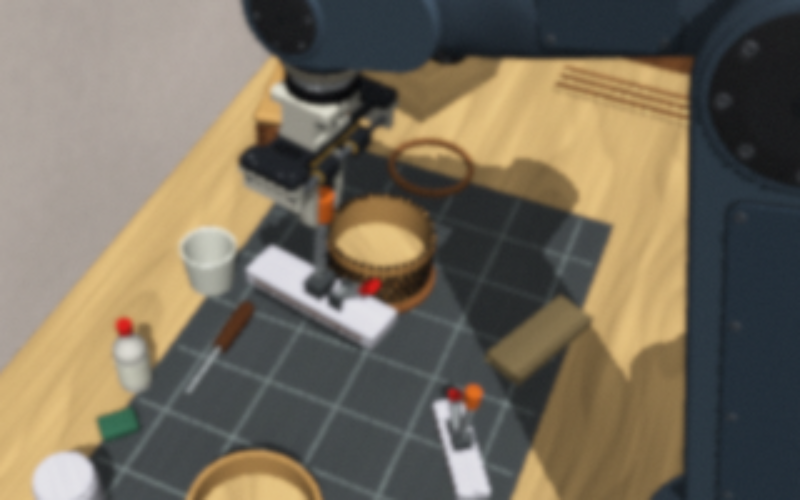

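The gauge hangs level from the knob at (327,205) in the crop, and the force of 5.2 N matches its weight. Next I carry it over the basket.

```bash
python3 go.py 565.5 -246.4 293;  python3 -m creep '[[[0,0.015,0.0],[0,0,0],1],[[0,0.025,-0.004],[0,0,0],1],[[0,0.025,-0.005],[0,0,0],1],[[0,0.03,-0.006],[0,0,0],1],[[0,0.03,-0.006],[0,0,0],1],[[0,0.025,-0.005],[0,0,0],1],[[0,0.02,-0.004],[0,0,0],1],[[0,0.015,-0.003],[0,0,0],1],[[0,0.008,-0.001],[0,0,0],1],[[0,0,0],[0,0,0],1],[[0,0,0],[0,0,0],1]]' >/dev/null;python3 go.py 565.5 -246.4 293
python3 - <<'E'
from h import *
T=cam('top');W=cam('wrist'); S=cam('side')
a=np.vstack([np.hstack([cv2.resize(T[0][150:270,340:470],(390,360)),cv2.resize(S[0][80:220,280:430],(390,360))])]); cv2.imwrite('pics/x3.png',a)
cv2.imwrite('pics/w3.png',W[0])
E
```

```text
t 5.0 tcp [568.7 -44.5 291.4] F [-0.7 -0.5 -5.2] gap 0.297
shift [ -1.7 198.7 -36.1] shift in level frame [ -1.6 198.8 -35.7] turn [-0.1   0.12 -0.01]
t 6.1 tcp [ 558.7 -251.4  279.5] F [ 0.   0.1 -5.6] gap 0.294
shift [-13.6  -6.3  -5.4] shift in level frame [-13.5  -6.2  -5.7] turn [-0.09  1.16  0.13]
```

View pics/w3.png

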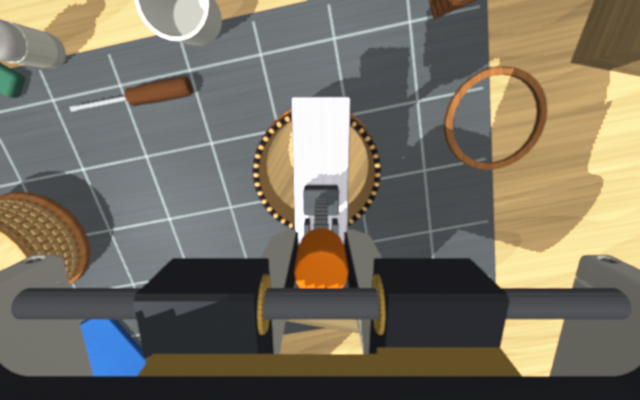

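Wrist view: the beam (293–350) sits above the black rim, whose edges are at x≈253 and 381, widest near row 168. I'll fit the rim circle in the plane from the visible lashing.

```bash
cat > rim.py <<'E'
from m import *
W=cam('wrist'); im=W[0]; s=robot.sense(); print(np.round(s["tcp_pos"],1))
g=cv2.cvtColor(im,cv2.COLOR_BGR2GRAY)
H,S,V=cv2.split(cv2.cvtColor(im,cv2.COLOR_BGR2HSV))
m=((S>60)&(V>90)&(H<30)).astype(np.uint8)   # tan pixels
P=[]
for r in range(125,212,3):
    c=np.where(m[r,245:292])[0]; d=np.where(m[r,352:392])[0]
    if len(c) and len(d): P+= [(245+c.min(),r),(352+d.max(),r)]
Q=np.array([ray(W,p,88)[:2] for p in P])
from scipy.optimize import least_squares
f=least_squares(lambda v:np.hypot(*(Q-v[:2]).T)-v[2],[560,-245,76],loss='soft_l1'); print('rim',f.x.round(1),'res',np.abs(f.fun).mean().round(2),len(P))
# beam edges at far part, z of beam top
b=((S<50)&(V>190))
z=np.array(s["tcp_pos"])[2]+7-159+22
for r in (110,130,150):
    c=np.where(b[r,280:365])[0]+280; e=[ray(W,(x,r),z).round(1) for x in(c.min(),c.max())]; print(r,c.min(),c.max(),e,np.linalg.norm(e[0]-e[1]).round(1))
rr=np.where(b[80:140,320])[0].min()+80; print('far end row',rr,ray(W,(320,rr),z).round(1))
E
python3 rim.py
```

```text
[ 558.9 -251.1  279.9]
rim [ 563.7 -245.8   74.8] res 2.82 58
110 292 349 [array([ 640.1, -239.3,  149.9]), array([ 629.9, -291.3,  149.9])] 53.0
130 292 349 [array([ 622.4, -235.3,  149.9]), array([ 612. , -288.3,  149.9])] 54.0
150 293 348 [array([ 603.8, -232.1,  149.9]), array([ 593.6, -284.2,  149.9])] 53.1
far end row 97 [ 646.4 -267.   149.9]
```

View pics/x3.png

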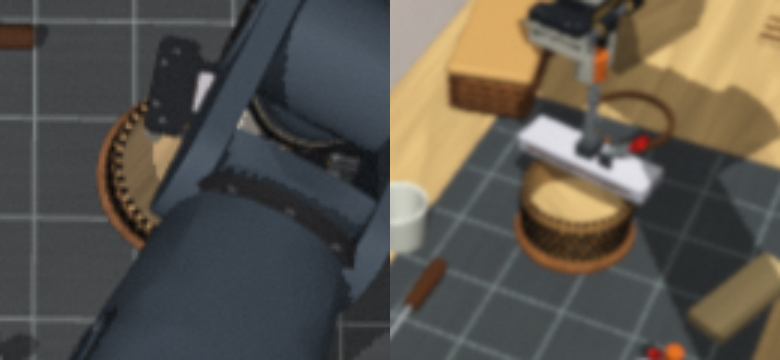

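The wrist fit puts the gauge centre near (554,-249) and the rim near (562,-245). That agrees with the top/side figures to about 1–2 mm, so the TCP target is (566.3,-246.9).

```bash
python3 go.py 566.3 -246.9 265;  python3 -m creep '[[[0.005,-0.004,-0.006],[0,0.6,0],1],[[0,0,-0.002],[0,0.5,0.1],1],[[0,0,0],[0,0,0],1],[[0.005,0,0],[0,0,0],1],[[0,0,0],[0,0,0],1]]' >/dev/null;python3 go.py 566.3 -246.9 265
```

```text
t 6.3 tcp [ 558.9 -251.1  279.9] F [ 0.1 -0.4 -5.3] gap 0.294
shift [14.8 -5.5 -6.7] shift in level frame [14.9 -5.5 -6.4] turn [-0.04  1.12  0.11]
t 6.8 tcp [ 568.6 -247.   269.1] F [ 0.5 -0.3 -4.7] gap 0.298
shift [4.1 0.4 2.3] shift in level frame [4.1 0.4 2.3] turn [ 0.07 -0.1   0.  ]
```

```bash
python3 -m creep '[[[0.004,0,0.002],[0,0,0],1],[[0.004,0,0],[0,0,0],1],[[0.004,0,0],[0,0,0],1],[[0,0,0],[0,0,0],1]]' >/dev/null;python3 go.py 566.3 -246.9 240; python3 -m creep '[[[0.003,0,0],[0,0,0],1],[[0.003,0,0],[0,0,0],1],[[0,0,0],[0,0,0],1]]' >/dev/null;python3 go.py 566.3 -246.9 240;python3 -m creep '[[[0.003,0,0],[0,0,0],1],[[0.003,0,0],[0,0,0],1],[[0,0,0],[0,0,0],1]]' >/dev/null;python3 go.py 566.3 -246.9 240
```

```text
t 7.2 tcp [ 566.2 -246.7  255.8] F [-0.1  0.2 -5.8] gap 0.292
shift [15.8  0.2 -0.1] shift in level frame [15.8  0.2 -0.1] turn [ 0.05 -0.07  0.01]
t 7.5 tcp [ 566.2 -246.8  249.2] F [ 0.1  0.7 -4.6] gap 0.295
shift [ 9.2  0.1 -0.1] shift in level frame [ 9.2  0.1 -0.1] turn [ 0.05 -0.07  0.01]
t 7.8 tcp [ 566.3 -246.8  242.8] F [-0.7  0.  -4.5] gap 0.295
shift [2.8 0.1 0. ] shift in level frame [2.8 0.1 0. ] turn [ 0.05 -0.08  0.01]
```

```bash
for i in 1 2; do python3 -m creep '[[[0.002,0,0],[0,0,0],1],[[0.001,0,0],[0,0,0],1],[[0,0,0],[0,0,0],1]]' >/dev/null;python3 go.py 566.3 -246.9 240; done; python3 -m creep '[[[0.002,0,0],[0,0,0],1],[[0.001,0,0],[0,0,0],1],[[0,0,0],[0,0,0],1]]' >/dev/null;python3 go.py 566.3 -246.9 240
```

```text
t 8.1 tcp [ 566.5 -246.9  240.5] F [-0.2  0.3 -3.8] gap 0.294
shift [0.5 0.  0.2] shift in level frame [0.5 0.  0.1] turn [ 0.05 -0.13 -0.01]
t 8.4 tcp [ 566.5 -246.9  238.3] F [-0.1  0.  -1.5] gap 0.296
shift [-1.7  0.1  0.2] shift in level frame [-1.7  0.1  0.2] turn [ 0.05 -0.17 -0.02]
t 8.7 tcp [ 566.4 -246.8  235.4] F [-1.8  1.6  1. ] gap 0.295
shift [-4.6  0.1  0.1] shift in level frame [-4.6  0.1  0.1] turn [ 0.06 -0.17 -0.03]
```

The beam has touched the rim at TCP z≈239. I'll release it so it settles freely, then check the seating.

```bash
python3 -m creep '[[[0,0,0],[0,0,0],0.55],[[0,0,0],[0,0,0],0.5],[[0,0,0],[0,0,0],0.4],[[0,0,0],[0,0,0],0.3],[[0,0,0],[0,0,0],0.2],[[-0.02,0,0],[0,0,0],0.2],[[-0.04,0,0],[0,0,0],0.2],[[-0.04,0,0.0],[0,0,0],0.4],[[0,0,0],[0,0,0],0.6]]';python3 go.py 566.3 -246.9 240
python3 - <<'E'
from h import *
S=cam('side');W=cam('wrist'); cv2.imwrite('pics/x4.png',np.hstack([cv2.resize(S[0][100:220,290:420],(390,360)),cv2.resize(W[0][40:320,170:470],(390,360))]))
E
```

```text
time_s: 9.6
tcp_pos: [566.7, -247.1, 338.3]
tcp_rot: [[0.004, -0.192, -0.981], [-0.002, -0.981, 0.192], [-1.0, 0.001, -0.005]]
ft_force: [-0.5, -0.0, 0.8]
finger_gap: 0.67
t 9.6 tcp [ 566.7 -247.1  338.3] F [-0.5 -0.   0.8] gap 0.67
shift [98.3 -0.2  0.9] shift in level frame [98.3 -0.1  0.4] turn [ 0.05 -0.26 -0.05]
```

View pics/x4.png

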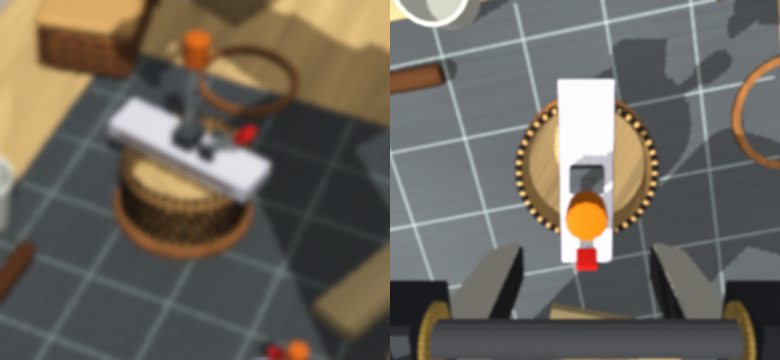

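The gauge sits level across the rim with the beam over the middle. Next I shut the fingers and push the knob from above.

```bash
python3 -m creep '[[[0.02,0,0.0025],[0,-0.2,0],1],[[0.015,0,0],[0,0,0],1],[[0.01,0,0],[0,0,0],1],[[0,0,0],[0,0,0],1],[[0,0,0],[0,0,0],1],[[0,0,0],[0,0,0],1],[[0,0,0],[0,0,0],1],[[0,0,0],[0,0,0],1]]' 20;python3 go.py 564 -246.5 275
```

```text
time_s: 10.5
tcp_pos: [561.5, -245.2, 281.8]
tcp_rot: [[-0.011, -0.192, -0.981], [0.005, -0.981, 0.192], [-1.0, -0.003, 0.012]]
ft_force: [0.9, 0.1, 0.6]
finger_gap: 0.007
t 10.5 tcp [ 561.5 -245.2  281.8] F [0.9 0.1 0.6] gap 0.007
shift [ 6.8  0.8 -2.8] shift in level frame [ 6.8  0.8 -2.7] turn [0.04 0.71 0.18]
```

```bash
python3 -m creep '[[[0.004,0.0008,-0.002],[0,0.7,0.1],1],[[0.004,0,0],[0,0,0],1],[[0.003,0,0],[0,0,0],1],[[0.003,0,0],[0,0,0],1],[[0.003,0,0],[0,0,0],1]]' >/dev/null;python3 go.py 564 -246.5 230; python3 -m creep '[[[0.005,0,0],[0,0,0],1],[[0.005,0,0],[0,0,0],1],[[0.005,0,0],[0,0,0],1]]' >/dev/null;python3 go.py 564 -246.5 230
```

```text
t 11.0 tcp [ 563.7 -246.6  264.5] F [-0.1  0.9  1.2] gap 0.003
shift [34.5 -0.1 -0.2] shift in level frame [34.5 -0.1 -0.3] turn [ 0.04 -0.17  0.04]
t 11.3 tcp [ 563.7 -246.6  248.5] F [-0.1  0.3  1. ] gap 0.002
shift [18.5 -0.1 -0.2] shift in level frame [18.5 -0.2 -0.2] turn [ 0.04 -0.17  0.03]
```

The force is lower than the expected 2.5 N, so I'll check for contact.

```bash
python3 - <<'E'
from h import *
S=cam('side');W=cam('wrist'); cv2.imwrite('pics/x5.png',np.hstack([cv2.resize(S[0][90:210,290:420],(390,360)),cv2.resize(W[0][40:320,170:470],(390,360))]))
for i in range(5):
    robot.camera('top'); print(np.round(robot.sense()["ft_force"],1))
E
```

```text
[0.6 0.5 0.4]
[ 0.3 -0.1  0. ]
[-0.4 -0.   0.8]
[ 0.2 -0.4 -0.4]
[ 0.1  0.3 -0.5]
```

View pics/x5.png

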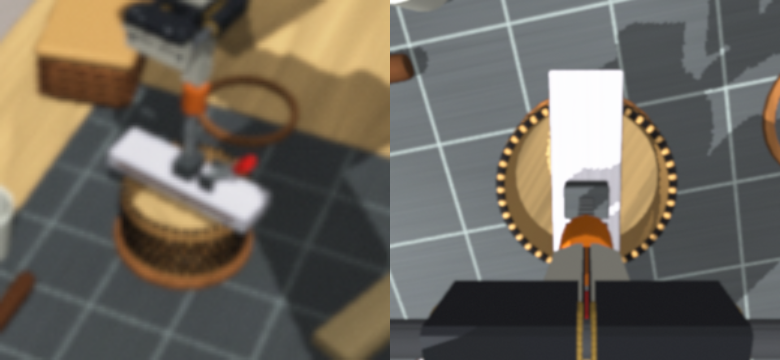

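The fingertips are on the knob and it has gone down, with the beam still level on the rim. I carry on pushing.

```bash
python3 -m creep '[[[0.005,0,0],[0,0,0],1],[[0.005,0,0],[0,0,0],1],[[0.005,0,0],[0,0,0],1],[[0.004,0,0],[0,0,0],1],[[0.004,0,0],[0,0,0],1],[[0.003,0,0],[0,0,0],1]]' |egrep 'force|tcp_pos'; for i in 1 2 3; do python3 -m creep '[[[0.002,0,0],[0,0,0],1]]' |egrep 'force|tcp_pos';done
```

```text
tcp_pos: [564.2, -246.8, 221.6]
ft_force: [-1.5, -0.3, 1.3]
tcp_pos: [564.2, -246.8, 219.3]
ft_force: [-0.3, -0.1, 0.3]
tcp_pos: [564.2, -246.8, 217.1]
ft_force: [-0.3, -0.6, 1.6]
tcp_pos: [564.2, -246.8, 215.0]
ft_force: [-0.4, 0.6, 2.1]
```

```bash
cat > ok.py <<'E'
from h import *; import sys
s=robot.sense(); print(round(s["time_s"],1),np.round(s["tcp_pos"],1),np.round(s["ft_force"],1)); sys.exit(s["ft_force"][2]>5)
E
python3 -m creep '[[[0.002,0,0],[0,0,0],1]]' >/dev/null; python3 ok.py &&
python3 -m creep '[[[0.0015,0,0],[0,0,0],1]]' >/dev/null && python3 ok.py &&
python3 -m creep '[[[0.0015,0,0],[0,0,0],1]]' >/dev/null && python3 ok.py &&
python3 -m creep '[[[0.0015,0,0],[0,0,0],1]]' >/dev/null && python3 ok.py &&
python3 -m creep '[[[0.0015,0,0],[0,0,0],1]]' >/dev/null && python3 ok.py &&
python3 -m creep '[[[0.0015,0,0],[0,0,0],1]]' >/dev/null && python3 ok.py &&
python3 -m creep '[[[0.0015,0,0],[0,0,0],1]]' >/dev/null && python3 ok.py &&
python3 -m creep '[[[0.0015,0,0],[0,0,0],1]]' >/dev/null && python3 ok.py
```

```text
12.7 [ 564.2 -246.8  212.8] [-1.   0.6  1.1]False
```

```bash
sed -i 's/sys.exit(.*)/sys.exit(int(s["ft_force"][2]>5))/' ok.py
python3 -m creep '[[[0.0015,0,0],[0,0,0],1]]' >/dev/null && python3 ok.py &&
python3 -m creep '[[[0.0015,0,0],[0,0,0],1]]' >/dev/null && python3 ok.py &&
python3 -m creep '[[[0.0015,0,0],[0,0,0],1]]' >/dev/null && python3 ok.py &&
python3 -m creep '[[[0.0015,0,0],[0,0,0],1]]' >/dev/null && python3 ok.py &&
python3 -m creep '[[[0.0015,0,0],[0,0,0],1]]' >/dev/null && python3 ok.py &&
python3 -m creep '[[[0.0015,0,0],[0,0,0],1]]' >/dev/null && python3 ok.py &&
python3 -m creep '[[[0.0015,0,0],[0,0,0],1]]' >/dev/null && python3 ok.py &&
python3 -m creep '[[[0.0015,0,0],[0,0,0],1]]' >/dev/null && python3 ok.py &&
python3 -m creep '[[[0.0015,0,0],[0,0,0],1]]' >/dev/null && python3 ok.py
```

```text
12.8 [ 564.2 -246.8  211.2] [0.3 0.3 2. ]
12.8 [ 564.2 -246.8  209.6] [-0.2  0.7  1.9]
12.9 [ 564.2 -246.8  208. ] [-0.2  0.9  0.8]
13.1 [ 564.2 -246.8  206.4] [ 0.  -0.4  1.6]
13.2 [ 564.2 -246.8  204.8] [-0.7  0.4  2. ]
13.2 [ 564.2 -246.8  203.2] [-0.2  0.6  1. ]
13.3 [ 564.2 -246.8  201.6] [-0.7  0.8 15.2]
```

At TCP z=201.6 the force jumps to 15 N. That is tip contact: depth about 52 mm, within 40–68 and short of the bottom stop. Now I back off, lift clear and move to the lever.

```bash
python3 -m creep '[[[0,0,0],[0,0,0],1]]' >/dev/null; python3 ok.py; python3 -m creep '[[[-0.002,0,0],[0,0,0],1],[[-0.01,0,0],[0,0,0],1],[[-0.01,0,0],[0,0,0],1],[[-0.01,0,0],[0,0,0],1],[[0,0,0.02],[0,0,0],1],[[0,0,0.03],[0,0,0],1],[[0,0,0.02],[0,0,0],1],[[0,0,0.005],[0,0,0],1],[[0,0,0],[0,0,0],1]]' >/dev/null; python3 ok.py
python3 - <<'E'
from h import *
import pickle
S=cam('side');W=cam('wrist'); pickle.dump((S,W),open('l.pkl','wb')); cv2.imwrite('pics/x6.png',np.hstack([cv2.resize(S[0][90:210,290:420],(390,360)),cv2.resize(W[0][40:320,170:470],(390,360))]))
H,s,V=cv2.split(cv2.cvtColor(W[0],cv2.COLOR_BGR2HSV))
E
```

```text
13.4 [ 564.2 -246.8  201.6] [-0.5  0.2  3.3]
14.3 [ 489.7 -232.5  240. ] [ 0.7 -0.6  0.2]
```

View pics/x6.png

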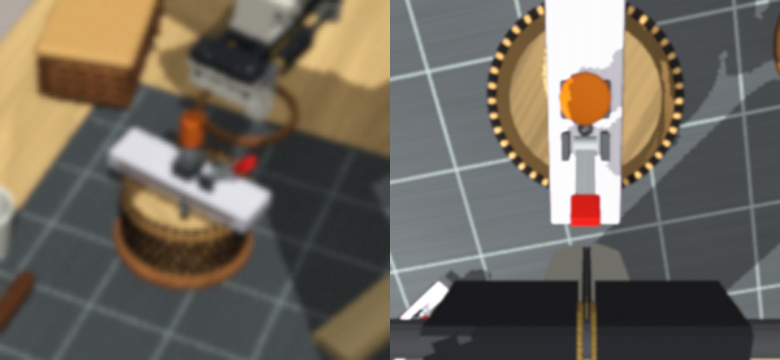

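The rod is lowered into the basket, with its lower end visible below the beam in the side view. The beam is level, and the red pad at crop (585,210) is in line with the fingers. I'll compute the pad position.

```bash
python3 - <<'E'
from h import *; import pickle
S,W=pickle.load(open('l.pkl','rb'))
for n,C in(('W',W),('S',S)):
    H,s,V=cv2.split(cv2.cvtColor(C[0],cv2.COLOR_BGR2HSV)); m=(((H<=4)|(H>=174))&(s>150)&(V>90))
    k=np.zeros(m.shape,np.uint8)
    if n=='W': k[185:220,305:335]=m[185:220,305:335]
    else: k[130:160,360:390]=m[130:160,360:390]
    y,x=np.nonzero(k); print(n,x.mean(),y.mean(),x.min(),x.max(),y.min(),y.max(),ray(C,(x.mean(),y.mean()),164).round(1))
H,s,V=cv2.split(cv2.cvtColor(W[0],cv2.COLOR_BGR2HSV)); b=(s<50)&(V>190)
r=np.where(b[150:260,298])[0].max()+150; r2=np.where(b[150:260,338])[0].max()+150
print('near end',r,r2,ray(W,(318,(r+r2)/2),112).round(1))
E
python3 go.py 485.5 -231.5 180
```

```text
W 319.97813121272367 203.5666003976143 309 330 192 215 [ 495.8 -232.9  164. ]
S 371.72222222222223 144.30555555555554 368 375 141 147 [ 492.2 -233.1  164. ]
near end 213 213 [ 471.6 -226.1  112. ]
t 14.45 tcp [ 490.4 -232.6  239.6] F [ 0.8 -1.1  0.2] gap 0.007
shift [59.6 -0.2  5.5] shift in level frame [59.6 -0.1  5. ] turn [ 0.08 -0.55 -0.08]
```

The pad is at about (494,-233), so the gauge centre is x≈562, which matches the plan. I'll press down at x≈486.

```bash
python3 -m creep '[[[0.02,0,0.005],[0,-0.5,0],1],[[0.02,0,0],[0,0,0],1],[[0.01,0,0],[0,0,0],1],[[0,0,0],[0,0,0],1]]' >/dev/null; python3 ok.py; python3 go.py 486 -231.5 145
python3 -m creep '[[[0.005,0,0],[0,0,0],1],[[0.005,0,0],[0,0,0],1],[[0.005,0,0],[0,0,0],1]]' >/dev/null; python3 ok.py
python3 -m creep '[[[0.004,0,0],[0,0,0],1],[[0.004,0,0],[0,0,0],1]]' >/dev/null; python3 ok.py
```

```text
14.8 [ 489.  -232.7  188.6] [ 0.2  0.2 -0.4]
t 14.85 tcp [ 489.  -232.7  188.6] F [ 0.2  0.2 -0.4] gap 0.002
shift [43.6 -0.7  3.3] shift in level frame [43.6 -0.6  3.1] turn [ 0.12 -0.17 -0.12]
15.2 [ 489.5 -233.1  174.7] [-1.7  0.3  3.9]
15.3 [ 489.4 -233.3  167. ] [-1.9  0.6  1.5]
```

```bash

python3 -m creep '[[[0.004,0,0],[0,0,0],1],[[0.004,0,0],[0,0,0],1]]' >/dev/null; python3 ok.py &&
python3 -m creep '[[[0.004,0,0],[0,0,0],1],[[0.004,0,0],[0,0,0],1]]' >/dev/null && python3 ok.py &&
python3 -m creep '[[[0.003,0,0],[0,0,0],1]]' >/dev/null && python3 ok.py &&
python3 -m creep '[[[0.002,0,0],[0,0,0],1]]' >/dev/null && python3 ok.py &&
python3 -m creep '[[[0.002,0,0],[0,0,0],1]]' >/dev/null && python3 ok.py &&
python3 -m creep '[[[0.0015,0,0],[0,0,0],1]]' >/dev/null && python3 ok.py
```

```text
15.6 [ 489.9 -233.5  158.7] [-0.6  0.2  1.5]
15.8 [ 490.1 -233.6  150.2] [-1.5 -1.3  1.6]
15.8 [ 490.1 -233.6  146.7] [-0.5  0.6  0.7]
15.9 [ 489.9 -233.5  144.4] [-5.3  0.5  6.6]
```

```bash
sed -i 's/>5/>13/' ok.py
python3 -m creep '[[[0.0015,0,0],[0,0,0],1]]' >/dev/null && python3 ok.py &&
python3 -m creep '[[[0.0015,0,0],[0,0,0],1]]' >/dev/null && python3 ok.py &&
python3 -m creep '[[[0.0015,0,0],[0,0,0],1]]' >/dev/null && python3 ok.py &&
python3 -m creep '[[[0.001,0,0],[0,0,0],1]]' >/dev/null && python3 ok.py &&
python3 -m creep '[[[0.001,0,0],[0,0,0],1]]' >/dev/null && python3 ok.py &&
python3 -m creep '[[[0.001,0,0],[0,0,0],1]]' >/dev/null && python3 ok.py&&
python3 -m creep '[[[0.001,0,0],[0,0,0],1]]' >/dev/null && python3 ok.py
```

```text
16.1 [ 489.9 -233.5  142.7] [-0.5 -0.8 -1. ]
16.1 [ 490.  -233.6  141. ] [-0.3  0.3  1.5]
16.2 [ 490.1 -233.6  139.3] [-0.2 -0.4 -0.6]
16.4 [ 490.1 -233.6  138.1] [-0.4  0.5  0.4]
16.4 [ 490.2 -233.5  137.2] [-3.1  1.5 10.2]
16.6 [ 490.2 -233.6  137. ] [-5.1  1.8 15.4]
```

The stop is reached at tip z≈129, against 130 expected when level: the force rose to 15 N with no further travel. I back off and inspect.

```bash
python3 -m creep '[[[0,0,0],[0,0,0],1],[[-0.005,0,0],[0,0,0],1],[[-0.02,0,0],[0,0,0],1],[[-0.04,0,0],[0,0,0],1],[[-0.03,0,0.02],[0,0,0],1],[[-0.03,0,0.03],[0,0,0],1],[[0,0,0.03],[0,0,0],1],[[0,0,0],[0,0,0],1],[[0,0,0],[0,0,0],1]]' >/dev/null; python3 ok.py
python3 - <<'E'
from m import *
S=cam('side');W=cam('wrist'); cv2.imwrite('pics/x7.png',np.hstack([cv2.resize(S[0][100:200,300:410],(440,400)),cv2.resize(W[0][20:240,200:440],(360,400))]))
T=cam('top'); mt=masks(T[0]); print('top red',blobs(mt['red'],(370,160,440,260),4)[0])
E
```

```text
17.4 [ 409.4 -217.6  268.8] [ 0.5 -0.2 -0.2]
top red [(array([401.1, 231.5]), [399, 229, 6, 7, 26])]
```

View pics/x7.png

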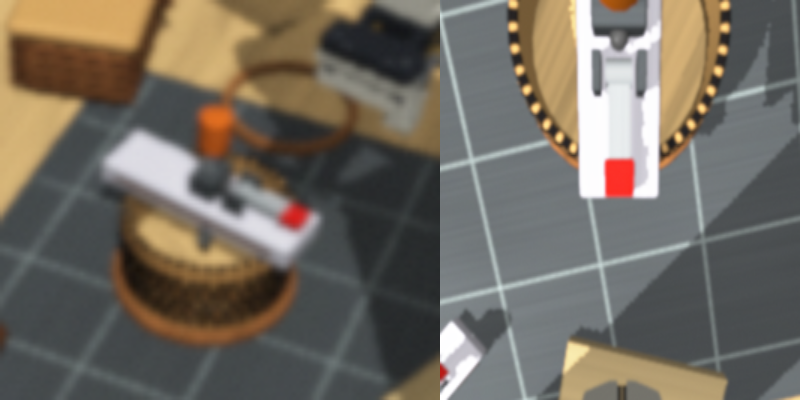

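The lever lies level along the beam, the gauge is flat on the rim and the rod stays down. One last numeric check before handing in.

```bash
python3 - <<'E'
from m import *
S=cam('side');T=cam('top');r={}
for C,n in((T,'T'),(S,'S')):
    H,s,V=cv2.split(cv2.cvtColor(C[0],cv2.COLOR_BGR2HSV))
    roi=(375,160,440,250) if n=='T' else (340,110,400,170)
    r[n]=[max(blobs(m,roi,4)[0],key=lambda b:b[1][4])[0] if blobs(m,roi,4)[0] else None for m in (((H<=4)|(H>=174))&(s>150)&(V>90),(H>=5)&(H<=14)&(s>170)&(V>110))]
print(r)
for i,n in enumerate(('red','knob')):
    if r['T'][i] is not None: print(n,tri([T,S],[r['T'][i],r['S'][i]]).round(1))
b=masks(T[0])['white']; k=np.zeros(b.shape,np.uint8); k[165:245,380:430]=b[165:245,380:430]; p=np.argwhere(k)[:,::-1].astype(np.float32)
w=np.array([ray(T,q,112) for q in cv2.boxPoints(cv2.minAreaRect(p))]); print('beam',w.round(1).tolist(),w.mean(0).round(1))
E
```

```text
{'T': [array([401.1, 231.5]), array([412. , 198.9])], 'S': [array([373.5, 153.4]), array([353.6, 132. ])]}
red [ 481.3 -226.7  133.1]
knob [ 564.  -247.7  178.7]
beam [[475.9, -202.1, 112.0], [660.6, -237.9, 112.0], [651.3, -289.3, 112.0], [467.1, -252.7, 112.0]] [ 563.7 -245.5  112. ]
```

```bash
python3 -c "
from cell import robot
print(robot.close_job(), robot.sense()['time_s'])"
```

```text
the job is handed in; nothing more can be done
the job is handed in; nothing more can be done
```

The depth gauge is sitting locked on the black-woven basket, and I handed the job in at about 17.6 s on the robot's clock.

I lifted the large gauge by its knob, stood it across the rim and let it settle. With shut fingers I pushed the probe down until it hit the base board, then pressed the lever to its stop and moved clear.

**Last checks:**
- **Position:** the beam is centred at about (564, -245.5), and the rim centre is at about (561–562, -245). The beam looks level.
- **Depth:** the height at which the push stopped gives about 52 mm, a probe value of about 72 mm. The final camera fix on the knob gives about 70 mm, so the two differ by about 2 mm. That fits the camera error.
- **Lock:** the red pad is 84 mm from the beam centre, as expected when locked. The fingertip reached z≈129 against 130 expected.

**Forces:** the force jumped to 15 N for a moment when the probe touched the board, up from 1–2 N while it slid, then settled to 3 N. The lever also took about 15 N at its stop.

I saw no bystander disturbed, but I did not measure their positions again at the end.

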